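# Put the turntable back together

### The arm

A 6-joint arm with a two-finger parallel gripper is mounted at the origin on the work surface. World frame = base frame: x ahead of the robot, y to its left, z up, the work surface at z = 0. Lengths are in m, angles in rad, forces in N, time in s.
With the tool pointing down it reaches from about 0.275 to 0.975 m from the base axis. Payload 8.4 kg.
Tool frame: the origin (TCP) lies between the finger pads; the fingertips stand 14 mm ahead of it and the grasp point (between the pads) lies 5 mm behind it; z points along the fingers, y is the line along which they close (so a half turn about z gives the same grasp; the last joint's range is limited). The gripper opens to 92 mm and grips with 3 to 60 N. Pads are 20 mm wide; open, the fingers measure 128 mm over their backs; the gripper's body (75 mm by 189 mm) begins 69 mm behind the grasp point.
Start: joints at [-1.348, 0.353, 1.633, -0, 1.155, -0.002], TCP at [0.139, -0.609, 0.229] pointing down, gripper open.
Joint ranges: [-2.63, 2.63], [-0.92, 2.1], [0.06, 2.66], [-1.3, 4.44], [0, 2.69], [-3.02, 3.02]. Speed limits (rad/s): [2.22, 2.22, 2.79, 3.14, 3.14, 3.14].

### API

Orientations are given as a rotation vector (axis times angle).
In Python, from rig import readout, snapshot, hand_in gives the robot as it stands.
- The arm moves only by the shell command python3 -m jog 'ROWS' [FORCE]. ROWS is a JSON list of rows, 1 to 8 of them, each of 5 numbers: dx, dy, dz in m, then a turn about the tool's z in rad, then the opening from 0.0 (shut) to 1.0 (fully open); each row is the pose to reach, as a shift and turn from the pose commanded when the command began, along the tool's axes at that moment; what a row does not reach only later rows make up. A row lasts 1/12 s, in which the tool goes at most 0.0417 m and 0.125 rad, less where a joint would pass 70% of its speed; a pose out of reach is approached as far as the arm can. The fingers move at their own pace and stop on an object; FORCE is the grip in N (left out, the last holds). Time passes only in rows, so rows that do not move let the fingers close. It prints the time, the measured TCP pose, the force, the opening and the grip force at its end.
- readout.state(): the state, without advancing time (a new reading comes with each control period).
- snapshot(name): name is "scene" or "side" or "wrist"; returns a dict with "pixels" (480x640x3 uint8, red, green, blue), "depth" (480x640 float32, m along the optical axis (not along the pixel's ray), 0 where there is no reading), "fx", "fy", "cx", "cy" (pixels), "R" (3x3) and "t" (3): a world point X has camera coordinates R X + t; the wrist camera has in their place "tool_from_camera" (4x4, takes a point from camera to tool coordinates, whose origin is the TCP and whose axes are the flange's). Camera axes: x right, y down, z forward; pixel columns grow to the right and rows downward; lengths in m; the calibration is good to about 2 mm. A picture is of the moment at which its call begins: read the wrist's pose just before it.
- hand_in(): hands the job in; it is judged then, once.
The state is a dict: "clock": time; "joint_pos": joint angles; "joint_velocities": joint speeds; "tau": joint torques, N m; "eef_pos": TCP position; "ee_rot": TCP orientation; "contact_force": force on the tool from outside, world axes, zero at the start; "moment": the same for the moment, N m; "gripper_width": opening from 0.0 (shut) to 1.0 (fully open); "grip_force": force on a finger pad.
Only numpy, scipy, OpenCV 4.12 (cv2) and the standard library are available. Lean on these libraries where they do the work, as an engineer would, in place of code of your own. Each camera call takes 0.05 s, during which the arm holds its last target. There are 200 camera calls.

### The job

The platter of the wooden turntable is drying on the cooling rack. Lift it by its wooden grip and set it back on its foot: the spindle underneath has to go fully home in the bearing hole, which is off-centre and out of sight under the platter, so slide about for it with light pressure (the plastic bearing marks if you press hard) and keep hold of the platter until the spindle is in. Then stand the green glass jar gently upright on the platter beside the grip, and leave the rack, the whisk, the brush and the spatula where they lie.

Things in the scene. Friction and masses are not known exactly. Their poses are not given: they have to be found in the camera images.
- platter: Loose turntable platter of brown wood, 0.4 to 0.65 kg: a disc 220 mm across, 18 mm thick. Origin: centre of its underside; z up. It starts on the cooling rack, underside 22 mm above the work surface, its spindle hanging between two wires (4 mm of play along the rack's x). Once home it lies flat with its underside 34 mm above the work surface, and can turn.
- grip (a point): Point in the flat upright wooden grip in the middle of the platter's top, 55 mm above the platter's origin. The grip is 20 mm thick along the platter's x, 60 mm wide along its y, and stands 52 mm above the platter's top (its top is 15 mm above this point). A pinch of about 60 N holds it well.
- spindle_tip (a point): Centre of the lower end of the platter's steel spindle, 14 mm straight below the platter's origin. The spindle is 12 mm in diameter and 14 mm long, fixed in the platter's underside; its end is domed (a half ball, 6 mm radius).
- foot: Foot of the turntable, fixed to the work surface: beech disc 170 mm across, 10 mm thick; origin at the centre of its underside. On it is screwed a flat round bearing puck of rigid black plastic, 92 mm across and 24 mm thick, its middle within 3 mm of the foot's.
- bearing (a point): Point on the foot's axis level with the puck's top, 34 mm above the foot's origin. It is NOT the hole: the puck's one upright blind hole, 13.5 mm in diameter, 17 mm deep, was drilled by hand 4 to 9 mm from this point, in a direction that differs each time and is not reported. The puck around it is flat. With the spindle home its tip is 14 mm below this level.
- jar: Loose green glass jar with a steel lid, 0.22 to 0.36 kg, standing upright on the work surface: body 60 mm in diameter up to 68 mm, narrowing to a lid 53 mm in diameter, 98 mm high in all. Origin: centre of its underside, z up.
- rack: Loose folded aluminium cooling rack, 240 by 270 mm, 22 mm high, lying flat; 4 mm wires 24 mm apart, running along its y. Origin: centre of its underside. Not to be disturbed.
- whisk: Loose flat stainless whisk lying on the work surface, 267 mm long along its x (handle to -x), 18 mm high. Origin near its middle. Not to be disturbed.
- brush: Loose grey silicone brush lying on the work surface, 190 mm long along its x. Not to be disturbed.
- spatula: Loose short beech spatula lying on the work surface, 210 mm long along its x. Not to be disturbed.
Mind the look-alikes: they are no part of the job. Of the things that look like the platter, the middle-sized one is meant. Several things have the shape of the jar; the one meant has the colours described above.

How it is judged:
On the way, in this order (a step that is already met when the one before it is completed fails the run):
1. With the platter held in the fingers, the spindle has gone at least 7 mm into the bearing hole (z of spindle_tip in the frame of foot below 0.027 m and horizontal distance between spindle_tip and foot below 0.012 m and contact force between the fingers and platter above 1 N), for 0.1 s.
2. The platter is home on its foot, level and let go, the jar not yet on it (z of spindle_tip in the frame of foot below 0.0225 m and horizontal distance between spindle_tip and foot below 0.012 m and angle between platter's own z axis and vertical below 0.05 rad and horizontal distance between jar and platter above 0.1 m and contact force between the fingers and platter below 0.5 N), for 0.2 s.
At the end, for the whole second after the job is handed in: Spindle tip less than 22.5 mm above the foot's underside and within 12 mm of its centre, platter level within 0.05 rad; jar upright (0.08 rad) on the platter's top, its centre within 85 mm of the platter's; both at rest and released (z of spindle_tip in the frame of foot below 0.0225 m and horizontal distance between spindle_tip and foot below 0.012 m and angle between platter's own z axis and vertical below 0.05 rad and z of jar in the frame of platter between 0.013 and 0.023 m and horizontal distance between jar and platter below 0.085 m and angle between jar's own z axis and vertical below 0.08 rad and contact force between jar and platter above 0.5 N and linear speed of each of platter, jar below 0.02 m/s); the robot touches nothing.
It fails at once if The platter or its spindle is pressed on the bearing or the foot with more than 30 N (contact force between platter and foot above 30 N).
It fails at once if The platter is let go over the foot before its spindle is in the hole (horizontal distance between spindle_tip and foot below 0.04 m and z of spindle_tip in the frame of foot above 0.027 m and contact force between the fingers and platter below 0.2 N).
It fails at once if The jar is set down with more than 30 N (contact force between jar and platter above 30 N).
It fails at once if The jar is tipped over (angle between jar's own z axis and vertical above 0.5 rad).
It fails at once if The rack, whisk, brush or spatula is moved by more than 25 mm (distance of any of rack, whisk, brush, spatula from where it was at the start of the episode above 0.025 m).
It also fails if it takes over 64 s, if anything falls off the work surface, if the arm or the gripper's body presses on something with over 40 N, if the wrist force passes 120 N, or if a joint passes its speed limit or range.

## Working session

There is one attempt and no reset: what is moved stays moved. The work goes in short steps, Python scripts to look and compute and a shell command to move; the robot and the scene stay as the last step left them, time stands still between calls to the robot, and variables do not carry over. Pictures are saved under pics/ and viewed, at most 10 in all, crops included, and the job is handed in when it is done.

```bash
ls; mkdir -p pics; cat > h.py <<'E'
import numpy as np, cv2
from rig import readout, snapshot, hand_in
from scipy.spatial.transform import Rotation as Rn
def pts(s):
    d=s["depth"]; v,u=np.mgrid[0:480,0:640]
    P=np.stack([(u-s["cx"])/s["fx"]*d,(v-s["cy"])/s["fy"]*d,d],-1)
    return P
def world(s,st=None):
    P=pts(s)
    if "R" in s: return (P-s["t"])@np.array(s["R"])
    T=np.array(s["tool_from_camera"]); P=P@T[:3,:3].T+T[:3,3]
    return P@Rn.from_rotvec(st["ee_rot"]).as_matrix().T+np.array(st["eef_pos"])
E
python3 - <<'E'
from h import *
import pickle
st=readout.state(); print(st)
for n in ["scene","side","wrist"]:
    s=snapshot(n); cv2.imwrite(f"pics/{n}0.png",s["pixels"][...,::-1]); pickle.dump((st,s),open(n+"0.pkl","wb"))
    print(n,{k:v for k,v in s.items() if k not in("pixels","depth")}, (s["depth"]>0).mean())
E
```

```text
pics
{'clock': 0.0, 'joint_pos': array([-1.34843045e+00,  3.53686623e-01,  1.63415756e+00, -1.57527310e-05,
        1.15520157e+00, -2.40259446e-03]), 'joint_velocities': array([ 1.48849531e-03,  1.43011137e-04,  1.42608513e-03,  4.69326954e-04,
        3.90197319e-05, -2.85720408e-03]), 'tau': array([-4.14116003e-03, -5.93844116e+01, -3.34220445e+01,  6.94068382e-02,
        2.32522970e-02, -3.16658452e-05]), 'eef_pos': array([ 0.13918436, -0.60879522,  0.22782964]), 'ee_rot': array([-3.12033925e+00, -3.52170883e-01,  2.72899021e-04]), 'contact_force': array([-0.48953006, -0.34122994,  0.6183615 ]), 'moment': array([-0.02604573, -0.02157941,  0.01031067]), 'grip_force': 0.0, 'gripper_width': 1.003532806707496}
scene {'fx': 576.1323716324398, 'fy': 576.1323716324398, 'cx': 321.23551077843484, 'cy': 241.43917560166366, 'R': array([[ 0.79237717,  0.60966895,  0.02102809],
       [ 0.37704788, -0.46236314, -0.80253051],
       [-0.47955532,  0.64383545, -0.59624039]]), 't': array([-0.39472649, -0.21790557,  2.00091889])} 0.9916634114583334
side {'fx': 566.22964296146, 'fy': 566.22964296146, 'cx': 320.59221800871995, 'cy': 238.6064904589965, 'R': array([[-0.83030603,  0.55725025, -0.00800397],
       [ 0.34616336,  0.50442355, -0.79102959],
       [-0.43676404, -0.65956731, -0.61172554]]), 't': array([ 0.56144656, -0.0868629 ,  2.04083999])} 0.9794270833333333
wrist {'fx': 358.5135094626416, 'fy': 358.5135094626416, 'cx': 322.8932858602453, 'cy': 244.1119011140115, 'tool_from_camera': array([[-4.36110829e-04, -9.64444913e-01, -2.64283595e-01,
         7.42041481e-02],
       [ 9.99998723e-01, -8.26864146e-04,  1.36729882e-03,
         4.42227352e-04],
       [-1.53721102e-03, -2.64282662e-01,  9.64444043e-01,
        -1.55581907e-01],
       [ 0.00000000e+00,  0.00000000e+00,  0.00000000e+00,
         1.00000000e+00]])} 0.9960188802083333
```

View pics/scene0.png

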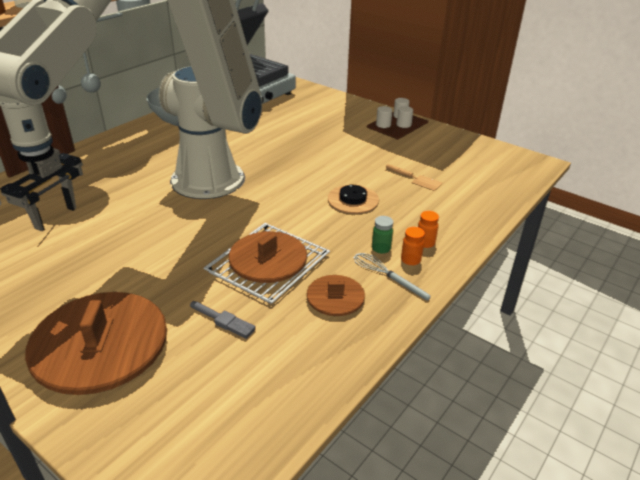

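View pics/side0.png

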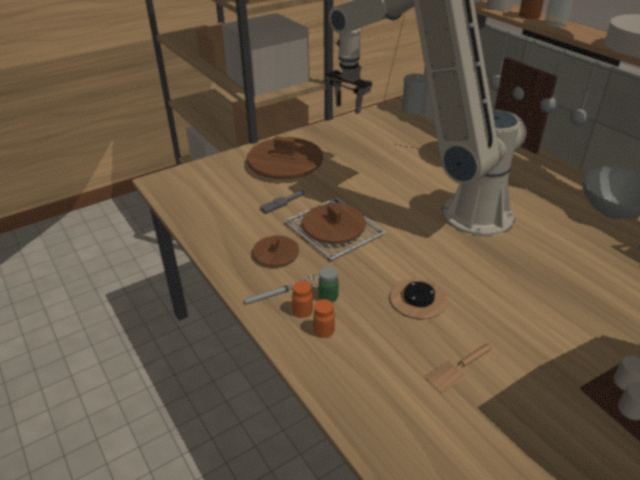

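The scene picture shows these candidates for the platter: the large disc at (97,340), the middle one on the rack at (268,256), and the small one at (335,296). I choose (268,256). For the jar there is green at (382,236) and orange at (413,246) and (428,230); I choose the green one. The foot with its black puck is at (353,195), and in the side view the same things appear at (334,222), (328,284) and (419,295).

```bash
cat > m0.py <<'E'
from h import *
import pickle
S={n:pickle.load(open(n+"0.pkl","rb"))[1] for n in("scene","side")}
def comp(mask,seed):
    n,l=cv2.connectedComponents(mask.astype(np.uint8)); 
    v,u=np.argwhere(l>0).T if 0 else np.nonzero(l); i=np.argmin((u-seed[0])**2+(v-seed[1])**2)
    return l==l[v[i],u[i]]
def circ(P):
    (x,y),r=cv2.minEnclosingCircle(P[:,:2].astype(np.float32)); return np.round([x,y,r],4)
seeds=dict(scene=dict(platter=(285,260),jar=(382,240),foot=(353,192)),side=dict(platter=(315,226),jar=(328,290),foot=(419,295)))
def tri(uv):
    A=[];b=[]
    for n,(u,v) in uv.items():
        s=S[n];R=np.array(s["R"]);t=np.array(s["t"])
        for k,(p,f,c) in enumerate(((u,s["fx"],s["cx"]),(v,s["fy"],s["cy"]))):
            r=R[k]-(p-c)/f*R[2]; A.append(r); b.append((p-c)/f*t[2]-t[k])
    return np.linalg.lstsq(np.array(A),np.array(b),rcond=None)
for n in S:
    s=S[n]; W=world(s); im=s["pixels"]; hsv=cv2.cvtColor(im,cv2.COLOR_RGB2HSV); H,Sa,V=[hsv[...,k].astype(int) for k in range(3)]
    sd=seeds[n]
    print(n,{k:(hsv[v[1],v[0]].tolist(),W[v[1],v[0]].round(3).tolist()) for k,v in sd.items()})
    c=W[sd["platter"][1],sd["platter"][0]]
    near=(np.hypot(W[...,0]-c[0],W[...,1]-c[1])<.2)
    m=near&(abs(W[...,2]-.040)<.006)&(Sa>100); m=comp(m,sd["platter"]); P=W[m]; print(" top",circ(P),np.median(P[:,2]))
    C=circ(P)[:2]
    g=(np.hypot(W[...,0]-C[0],W[...,1]-C[1])<.05)&(W[...,2]>.055); P=W[g]; zt=np.percentile(P[:,2],98); print(" grip z",zt)
    gt=g&(W[...,2]>zt-.008); Q=W[gt][:,:2].astype(np.float32); r=cv2.minAreaRect(Q); print(" griptop",r,len(Q), np.argwhere(gt).mean(0)[::-1])
    c=W[sd["foot"][1],sd["foot"][0]]
    near=(np.hypot(W[...,0]-c[0],W[...,1]-c[1])<.13)
    m=near&(abs(W[...,2]-.034)<.005); print(" puck",circ(W[m]),np.median(W[m][:,2]),m.sum())
    m=near&(abs(W[...,2]-.010)<.0045); m=comp(m,sd["foot"]); print(" foot",circ(W[m]),m.sum())
    c=W[sd["jar"][1],sd["jar"][0]]
    near=(np.hypot(W[...,0]-c[0],W[...,1]-c[1])<.045)&(W[...,2]>.02); P=W[near]; zt=np.percentile(P[:,2],97);m=near&(W[...,2]>zt-.008); print(" jar top",zt,circ(W[m]),m.sum(), np.argwhere(m).mean(0)[::-1], circ(P))
im=S["scene"]["pixels"][150:340,200:460,::-1]
cv2.imwrite("pics/crop.png",cv2.resize(im,None,fx=3,fy=3,interpolation=cv2.INTER_CUBIC))
E
python3 m0.py
```

```text
scene {'platter': ([13, 180, 163], [0.535, -0.212, 0.038]), 'jar': ([60, 117, 83], [0.702, 0.018, 0.053]), 'foot': ([110, 40, 19], [0.467, 0.211, 0.029])}
 top [ 0.4794 -0.2231  0.1123] 0.03940370646623278
 grip z 0.09444026027065969
 griptop ((0.4792206287384033, -0.22208696603775024), (0.062205471098423004, 0.02287903055548668), 87.79985809326172) 104 [266.94230769 239.06730769]
 puck [0.4712 0.2089 0.0487] 0.032999482390296424 305
 foot [0.4753 0.212  0.0925] 624
 jar top 0.09929160698171004 [0.6889 0.0405 0.0265] 134 [383.67164179 222.70895522] [0.6882 0.0421 0.0301]
side {'platter': ([12, 141, 101], [0.551, -0.22, 0.045]), 'jar': ([63, 85, 60], [0.699, 0.074, 0.053]), 'foot': ([140, 35, 22], [0.481, 0.227, 0.036])}
 top [ 0.4752 -0.2128  0.1147] 0.0402274461190424
 grip z 0.09677249843499061
 griptop ((0.4788254201412201, -0.21496887505054474), (0.060288865119218826, 0.020916569977998734), 84.68327331542969) 55 [333.07272727 208.27272727]
 puck [0.4666 0.214  0.0498] 0.034511080973244054 518
 foot [0.469  0.2114 0.0914] 1024
 jar top 0.10135412264424154 [0.6864 0.0561 0.0271] 157 [327.78343949 273.52866242] [0.6854 0.0543 0.0307]
```

View pics/crop.png

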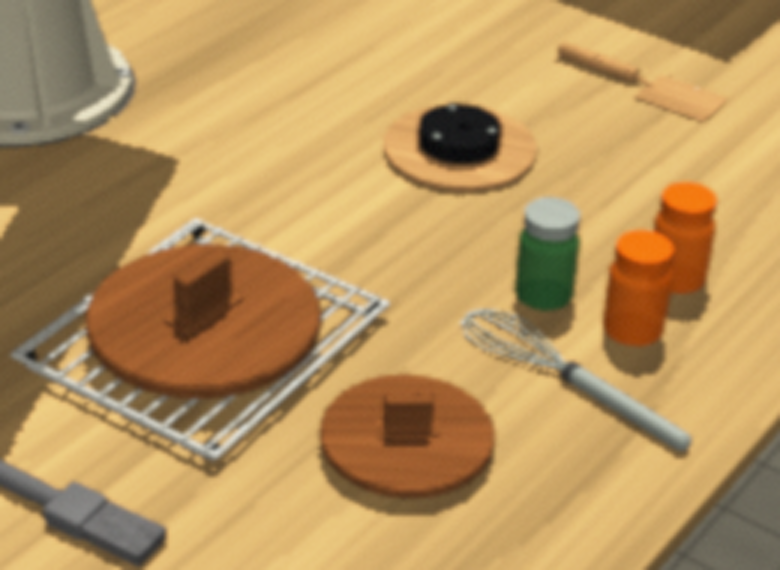

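The crop confirms both choices: the middle disc on the wire rack (crop 205,310, grip at 203,297) and the green jar with the steel lid (crop 548,255), with the two orange jars beside it. The platter top is about 40 mm high, the grip top 95 mm and the jar 99 mm. These agree with the text. Next I work out the tool axes for a closer look with the wrist camera.

```bash
cat >> h.py <<'E'
def go(target,yaw_y=None):
    "shift in tool axes from current pose to target TCP, turn to align tool y with the world angle (mod pi)"
    st=readout.state(); R=Rn.from_rotvec(st["ee_rot"]).as_matrix()
    print("t",round(st["clock"],2),"tcp",st["eef_pos"].round(4),"toolx",R[:,0].round(3),"tooly",R[:,1].round(3),"q",st["joint_pos"].round(2),"F",st["contact_force"].round(1))
    print("shift",(R.T@(np.array(target)-st["eef_pos"])).round(4))
    if yaw_y is not None:
        a=np.arctan2(R[1,1],R[0,1]); d=-(yaw_y-a); d=(d+np.pi/2)%np.pi-np.pi/2; print("turn",round(d,3))
E
python3 - <<'E'
from h import *
go([.42,-.22,.26],np.deg2rad(-4))
E
```

```text
t 0.15 tcp [ 0.1392 -0.6089  0.228 ] toolx [0.975 0.223 0.   ] tooly [ 0.223 -0.975 -0.001] q [-1.35  0.35  1.63  0.    1.16 -0.  ] F [ 0.5 -0.   0.5]
shift [ 0.3604 -0.3166 -0.0316]
turn -1.276
```

```bash
python3 -m jog '[[0.03,-0.022,-0.01,-0.11,1],[0.06,-0.044,-0.02,-0.23,1],[0.09,-0.066,-0.032,-0.35,1],[0.12,-0.088,-0.032,-0.47,1],[0.15,-0.11,-0.032,-0.59,1],[0.18,-0.132,-0.032,-0.71,1],[0.21,-0.154,-0.032,-0.83,1],[0.24,-0.176,-0.032,-0.95,1]]'; python3 -c "
from h import *
go([.479,-.219,.26],np.deg2rad(-4))"
```

```text
clock: 0.82
eef_pos: [0.3348, -0.3826, 0.2606]
ee_rot: [2.61, 1.748, 0.0]
contact_force: [0.7, -0.4, 0.1]
gripper_width: 0.999
grip_force: 0.0
t 0.82 tcp [ 0.3348 -0.3826  0.2606] toolx [ 0.381  0.925 -0.   ] tooly [ 0.925 -0.381  0.   ] q [-0.85  0.14  1.84  0.    1.16 -0.46] F [ 0.7 -0.4  0.1]
shift [0.2062 0.0711 0.0006]
turn -0.321
```

```bash
python3 -m jog '[[0.034,0.012,0,-0.11,1],[0.07,0.024,0,-0.22,1],[0.105,0.036,0,-0.32,1],[0.14,0.048,0,-0.32,1],[0.175,0.06,0,-0.32,1],[0.206,0.071,0,-0.32,1],[0.206,0.071,0,-0.32,1],[0.206,0.071,0,-0.32,1]]'; cat > look.py <<'E'
from h import *
import sys,pickle
st=readout.state(); s=snapshot("wrist"); n=sys.argv[1]
pickle.dump((st,s),open(n+".pkl","wb")); im=s["pixels"][...,::-1]
if len(sys.argv)>2: cv2.imwrite(f"pics/{n}.png",im)
E
cat > grip.py <<'E'
from h import *
import sys,pickle
st,s=pickle.load(open(sys.argv[1]+".pkl","rb")); W=world(s,st)
C=np.array([.479,-.219])
near=np.hypot(W[...,0]-C[0],W[...,1]-C[1])
hsv=cv2.cvtColor(s["pixels"],cv2.COLOR_RGB2HSV)
m=(near<.16)&(abs(W[...,2]-.04)<.006)&(hsv[...,1]>110)
m=m.astype(np.uint8); n,l,stt,_=cv2.connectedComponentsWithStats(m); k=1+stt[1:,4].argmax(); P=W[l==k]
print("disc",cv2.minEnclosingCircle(P[:,:2].astype(np.float32)),"z",np.median(P[:,2]),len(P))
g=(near<.06)&(W[...,2]>.06); z=np.median(W[g][:,2]); gt=g&(W[...,2]>np.percentile(W[g][:,2],95)-.006)
Q=W[gt][:,:2].astype(np.float32); print("griptop",cv2.minAreaRect(Q),"z",np.median(W[gt][:,2]),len(Q))
q=Q-Q.mean(0); w,v=np.linalg.eigh(np.cov(q.T)); print("long axis deg",np.degrees(np.arctan2(v[1,1],v[0,1])))
print(go([C[0],C[1],.3]))
E
python3 look.py w1 png; python3 grip.py w1
```

```text
clock: 1.48
eef_pos: [0.4797, -0.2202, 0.2603]
ee_rot: [-2.3, -2.139, 0.0]
contact_force: [-0.4, 0.2, 0.9]
gripper_width: 1.0
grip_force: 0.0
disc ((0.47722089290618896, -0.22161594033241272), 0.1100158765912056) z 0.03964742414327904 30317
griptop ((0.4810512065887451, -0.1977461576461792), (0.003982549533247948, 0.10982254892587662), 85.76837158203125) z 0.36890429955741616 12757
long axis deg 175.81307614971573
t 1.53 tcp [ 0.4789 -0.2211  0.2603] toolx [ 0.074  0.997 -0.   ] tooly [ 0.997 -0.074 -0.001] q [-0.44  0.17  1.8  -0.    1.17 -0.36] F [ 0.3 -0.1  0.4]
shift [ 0.0021 -0.0001 -0.0397]
None
```

View pics/w1.png

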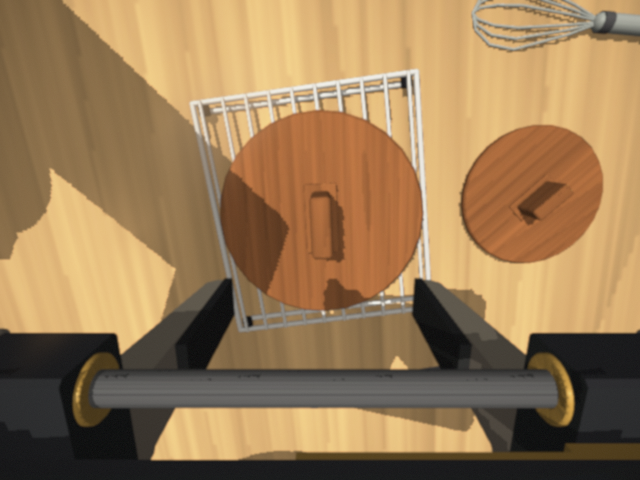

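The wrist view shows the platter disc centred at (322,210), its grip at (321,225) and the rack around it. The disc radius measures 110.0 mm and the top is 39.6 mm high, which fits the text. I fix the grip filter and go on to look at the foot.

```bash
sed -i 's/(W\[...,2\]>.06); z/(W[...,2]>.06)\&(W[...,2]<.12); z/' grip.py; python3 grip.py w1
python3 -m jog '[[0.04,-0.004,0,0,1],[0.08,-0.008,0,0,1],[0.12,-0.012,0,0,1],[0.16,-0.016,0,0,1],[0.20,-0.02,0,0,1],[0.24,-0.024,0,0,1],[0.28,-0.028,0,0,1],[0.32,-0.03,0,0,1]]'
python3 -m jog '[[0.04,-0.004,0,0,1],[0.08,-0.007,0.02,0,1],[0.11,-0.01,0.04,0,1],[0.11,-0.01,0.06,0,1],[0.11,-0.01,0.06,0,1],[0.11,-0.01,0.06,0,1]]'
python3 look.py w2; cat > foot.py <<'E'
from h import *
import sys,pickle
st,s=pickle.load(open(sys.argv[1]+".pkl","rb")); W=world(s,st); im=s["pixels"]
C=np.array([.470,.211]); near=np.hypot(W[...,0]-C[0],W[...,1]-C[1])
for nm,z,r in(("puck",.034,.06),("foot",.01,.1)):
    m=(near<r)&(abs(W[...,2]-z)<.006); P=W[m]; print(nm,cv2.minEnclosingCircle(P[:,:2].astype(np.float32)),np.median(P[:,2]),len(P))
p=np.argwhere((near<.055)&(abs(W[...,2]-.034)<.006)); a=p.min(0)-12;b=p.max(0)+12;print("crop rows/cols",a,b)
c=im[a[0]:b[0],a[1]:b[1],::-1].astype(float); c=np.clip(c*float(sys.argv[2]),0,255).astype(np.uint8)
cv2.imwrite(f"pics/{sys.argv[1]}c.png",cv2.resize(c,(600,int(600*c.shape[0]/c.shape[1])),interpolation=cv2.INTER_CUBIC))
h=(near<.03)&(W[...,2]<.028); print("deep px",h.sum(), W[h].mean(0) if h.any() else '', W[h][:,2].min() if h.any() else '')
go([.471,.211,.2])
E
python3 foot.py w2 3
```

```text
disc ((0.47722089290618896, -0.22161594033241272), 0.1100158765912056) z 0.03964742414327904 30317
griptop ((0.47738221287727356, -0.2213423103094101), (0.059814296662807465, 0.019971292465925217), 88.03266906738281) z 0.09131487094664135 1300
long axis deg 87.98453478221977
t 1.53 tcp [ 0.4789 -0.2211  0.2603] toolx [ 0.074  0.997 -0.   ] tooly [ 0.997 -0.074 -0.001] q [-0.44  0.17  1.8  -0.    1.17 -0.36] F [ 0.3 -0.1  0.4]
shift [ 0.0021 -0.0001 -0.0397]
None
clock: 2.2
eef_pos: [0.4726, 0.1001, 0.2607]
ee_rot: [2.306, 2.133, -0.0]
contact_force: [1.9, -0.9, -0.1]
gripper_width: 1.003
grip_force: 0.0
clock: 2.7
eef_pos: [0.4711, 0.2089, 0.1999]
ee_rot: [-2.304, -2.135, 0.005]
contact_force: [0.4, -0.2, -0.1]
gripper_width: 0.996
grip_force: 0.0
puck ((0.4672149419784546, 0.20924368500709534), 0.0459878109395504) 0.033597095299041396 7371
foot ((0.468701034784317, 0.20861662924289703), 0.08513782918453217) 0.009673713188343883 15016
crop rows/cols [166 258] [286 380]
deep px 146 [0.47329087 0.20543263 0.01846938] 0.014846613408820902
t 2.75 tcp [0.472  0.2089 0.201 ] toolx [ 0.077  0.997 -0.001] tooly [ 0.997 -0.077 -0.   ] q [ 0.41  0.21  1.89 -0.    1.04  0.49] F [-0.4 -0.5 -0.1]
shift [ 0.002  -0.0011  0.001 ]
```

View pics/w2c.png

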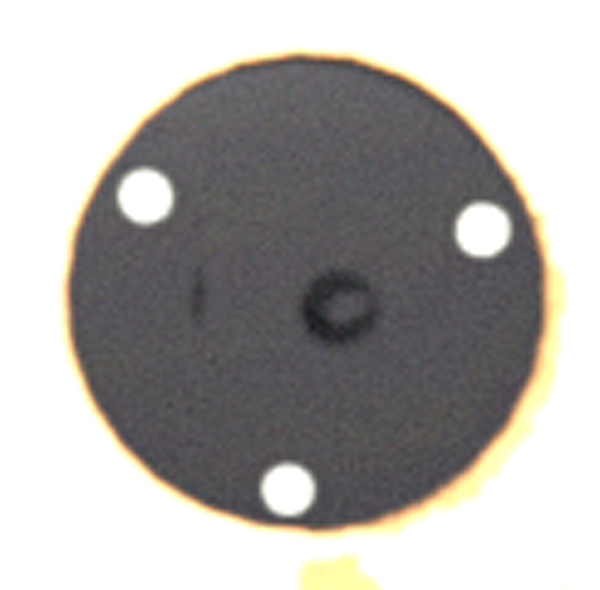

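The crop shows the puck's top with three screws and the dark hole itself at crop (340,307), so it can be measured now. I compute its rim centre and take a second look from another place on the way back.

```bash
cat > hole.py <<'E'
from h import *
import sys,pickle
for n in sys.argv[1:]:
    st,s=pickle.load(open(n+".pkl","rb")); W=world(s,st)
    R=Rn.from_rotvec(st["ee_rot"]).as_matrix();T=np.array(s["tool_from_camera"])
    near=np.hypot(W[...,0]-.4687,W[...,1]-.2086)
    m=((near<.025)&(W[...,2]<.029)).astype(np.uint8)
    k,l,stt,ce=cv2.connectedComponentsWithStats(m); i=1+stt[1:,4].argmax()
    o=T[:3,3]@R.T+st["eef_pos"]
    def ray(u,v,z):
        d=R@T[:3,:3]@np.array([(u-s["cx"])/s["fx"],(v-s["cy"])/s["fy"],1]); return o+d*(z-o[2])/d[2]
    v,u=np.nonzero(l==i); Q=np.array([ray(a,b,.0336)[:2] for a,b in zip(u,v)],np.float32)
    print(n,"tcp",st["eef_pos"].round(4),"hole px",ce[i].round(1),"ray",ray(*ce[i],.0336).round(4),"circ",cv2.minEnclosingCircle(Q),"area-diam",(2*np.sqrt(len(u)/np.pi)*(o[2]-.034)/s["fx"]).round(4))
    for nm,z,r in(("puck",.034,.06),("foot",.01,.1)):
        P=W[(near<r)&(abs(W[...,2]-z)<.006)]; c,rr=cv2.minEnclosingCircle(P[:,:2].astype(np.float32)); print(nm,np.round(c,4),round(rr,4),np.median(P[:,2]).round(4))
E
python3 -m jog '[[0.03,0.03,0,0,1],[0.03,0.03,0,0,1],[0.03,0.03,0,0,1],[0.03,0.03,0,0,1]]'
python3 look.py w3; python3 hole.py w2 w3; python3 -c "
from h import *
go([.4773,-.2215,.26],np.deg2rad(-2))"
```

```text
clock: 3.08
eef_pos: [0.5046, 0.2368, 0.2016]
ee_rot: [2.306, 2.133, 0.001]
contact_force: [-0.7, -0.3, -0.4]
gripper_width: 1.001
grip_force: 0.0
w2 tcp [0.4711 0.2089 0.1999] hole px [326.2 228.2] ray [0.4738 0.2088 0.0336] circ ((0.4736257791519165, 0.20847290754318237), 0.006559484638273716) area-diam 0.0122
puck [0.4672 0.2092] 0.046 0.0336
foot [0.4687 0.2086] 0.0851 0.0097
w3 tcp [0.5046 0.2368 0.2016] hole px [292.8 259.4] ray [0.474  0.2089 0.0336] circ ((0.4736829698085785, 0.2082865834236145), 0.006530579179525375) area-diam 0.0116
puck [0.4673 0.2092] 0.0461 0.0336
foot [0.4689 0.2087] 0.0851 0.0097
t 3.13 tcp [0.5041 0.2367 0.2015] toolx [0.077 0.997 0.   ] tooly [ 0.997 -0.077  0.001] q [ 0.44  0.28  1.81 -0.    1.06  0.51] F [-0.4 -0.3 -0.1]
shift [-0.4589  0.0087 -0.0586]
turn -0.042
```

The hole is at (0.4738, 0.2086) in both views, 5 mm from the foot's centre, which fits the 4 to 9 mm given. Now back to the platter to grasp it.

```bash
python3 -m jog '[[-0.04,0.001,-0.02,0,1],[-0.08,0.002,-0.03,0,1],[-0.12,0.003,-0.03,0,1],[-0.16,0.004,-0.03,0,1],[-0.20,0.005,-0.03,0,1],[-0.24,0.006,-0.03,-0.02,1],[-0.28,0.007,-0.03,-0.042,1],[-0.32,0.007,-0.03,-0.042,1]]'
python3 -m jog '[[-0.04,0,0,0,1],[-0.08,0,0,0,1],[-0.12,0,0,0,1],[-0.138,0,0,0,1],[-0.138,0,0,0,1],[-0.138,0,0,0,1]]'
python3 look.py w4; python3 grip.py w4;python3 -c "
from h import *
go([.4773,-.2215,.066],np.deg2rad(-2))"
```

```text
clock: 3.8
eef_pos: [0.4854, -0.0841, 0.2315]
ee_rot: [2.257, 2.183, 0.001]
contact_force: [0.5, 0.6, 0.5]
gripper_width: 1.002
grip_force: 0.0
clock: 4.3
eef_pos: [0.4809, -0.2205, 0.2309]
ee_rot: [-2.262, -2.18, -0.0]
contact_force: [0.5, 0.5, -0.2]
gripper_width: 0.998
grip_force: 0.0
disc ((0.47738391160964966, -0.22151026129722595), 0.10986675322055817) z 0.039658086866863174 35210
griptop ((0.477292001247406, -0.2206229269504547), (0.05902408808469772, 0.019570641219615936), 88.1311264038086) z 0.09130079452705253 1555
long axis deg 88.1392188638102
t 4.35 tcp [ 0.4811 -0.2195  0.2309] toolx [0.036 0.999 0.   ] tooly [ 0.999 -0.036 -0.   ] q [-0.43  0.2   1.84  0.    1.11 -0.4 ] F [ 0.2 -0.6  0.1]
shift [ 0.0004 -0.0021 -0.0691]
None
t 4.35 tcp [ 0.4811 -0.2195  0.2309] toolx [0.036 0.999 0.   ] tooly [ 0.999 -0.036 -0.   ] q [-0.43  0.2   1.84  0.    1.11 -0.4 ] F [ 0.2 -0.6  0.1]
shift [-0.0022 -0.0037  0.1649]
turn -0.001
```

```bash
python3 -m jog '[[-0.002,-0.0035,0.04,0,1],[-0.002,-0.0035,0.08,0,1],[-0.002,-0.0035,0.12,0,1],[-0.002,-0.0035,0.15,0,1],[-0.002,-0.0035,0.164,0,1],[-0.002,-0.0035,0.164,0,1],[-0.002,-0.0035,0.164,0,1]]'
python3 -m jog '[[0,0,0,0,0],[0,0,0,0,0],[0,0,0,0,0],[0,0,0,0,0],[0,0,0,0,0],[0,0,0,0,0],[0,0,0,0,0],[0,0,0,0,0]]' 60
```

```text
clock: 4.93
eef_pos: [0.4781, -0.2202, 0.0665]
ee_rot: [-2.256, -2.184, 0.001]
contact_force: [0.5, -0.6, 0.9]
gripper_width: 0.999
grip_force: 0.0
clock: 5.6
eef_pos: [0.4784, -0.2216, 0.0667]
ee_rot: [2.259, 2.183, 0.0]
contact_force: [0.6, -0.2, 0.4]
gripper_width: 0.442
grip_force: 0.0
```

```bash
python3 -m jog '[[0,0,0,0,0],[0,0,0,0,0],[0,0,0,0,0],[0,0,0,0,0],[0,0,0,0,0],[0,0,0,0,0],[0,0,0,0,0]]' 60
```

```text
clock: 6.18
eef_pos: [0.4782, -0.2214, 0.0665]
ee_rot: [-2.258, -2.183, 0.0]
contact_force: [0.4, -0.0, 0.6]
gripper_width: 0.215
grip_force: 60.0
```

Holding at 60 N with 19.8 mm opening. Lift straight up, then look.

```bash
python3 -m jog '[[0,0,-0.01,0,0],[0,0,-0.025,0,0],[0,0,-0.04,0,0],[0,0,-0.06,0,0],[0,0,-0.08,0,0],[0,0,-0.08,0,0],[0,0,-0.08,0,0]]' 60
cat > held.py <<'E'
from h import *
import sys,pickle
st,s=pickle.load(open(sys.argv[1]+".pkl","rb")); R=Rn.from_rotvec(st["ee_rot"]).as_matrix(); T=np.array(s["tool_from_camera"])
P=pts(s)@T[:3,:3].T+T[:3,3]   # tool coordinates
hsv=cv2.cvtColor(s["pixels"],cv2.COLOR_RGB2HSV)
m=(abs(P[...,2]-.0265)<.012)&(hsv[...,1]>110)&(np.hypot(P[...,0],P[...,1])<.14)
k,l,stt,_=cv2.connectedComponentsWithStats(m.astype(np.uint8)); i=1+stt[1:,4].argmax(); m=l==i; Q=P[m]
c=np.linalg.lstsq(np.c_[Q[:,:2],np.ones(len(Q))],Q[:,2],rcond=None)[0]
print("plane z=a x+b y+c",c.round(4),"circle",cv2.minEnclosingCircle(Q[:,:2].astype(np.float32)),len(Q))
q=cv2.fitEllipse(cv2.convexHull(np.argwhere(m)[:,::-1].astype(np.int32))); print(q)
go([.4738,.2086,.2])
E
python3 look.py w5 png; python3 held.py w5
```

```text
clock: 6.77
eef_pos: [0.4788, -0.2217, 0.1472]
ee_rot: [2.258, 2.182, 0.001]
contact_force: [-0.9, 0.4, -7.1]
gripper_width: 0.212
grip_force: 60.0
plane z=a x+b y+c [0.0044 0.0001 0.0268] circle ((0.0013293105876073241, -0.0004312298260629177), 0.10961876064538956) 80383
((322.3997802734375, 254.81393432617188), (376.639892578125, 398.29705810546875), 90.15444946289062)
t 6.82 tcp [ 0.478  -0.2213  0.1462] toolx [0.034 0.999 0.   ] tooly [ 0.999 -0.034 -0.   ] q [-0.44  0.3   1.92  0.    0.92 -0.4 ] F [-0.2 -0.1 -6.6]
shift [ 0.4295 -0.0188 -0.0538]
```

View pics/w5.png

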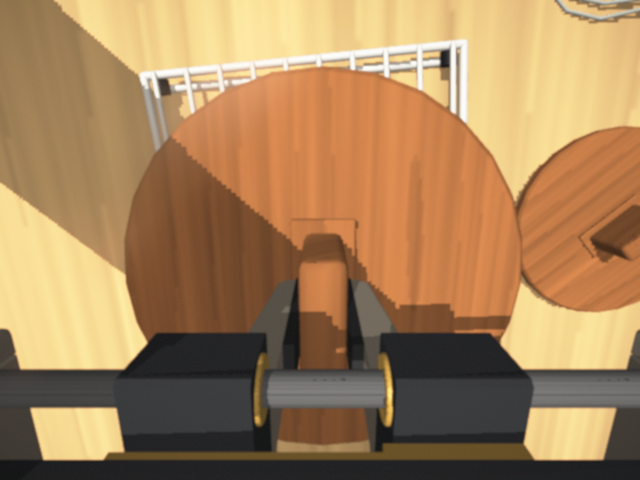

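The platter is held level (tilt 4 mrad), its disc centre about (1.3, -0.4) mm from the TCP in tool axes. That puts the spindle tip about 59 mm ahead of the TCP, so I expect contact at TCP z ≈ 0.093. Carry it over.

```bash
python3 -m jog '[[0.03,-0.001,0,0,0],[0.065,-0.003,0,0,0],[0.105,-0.005,0,0,0],[0.145,-0.006,0,0,0],[0.185,-0.008,0,0,0],[0.225,-0.010,0,0,0],[0.265,-0.012,0,0,0],[0.305,-0.0135,0,0,0]]' 60
python3 -m jog '[[0.035,-0.0015,0,0,0],[0.07,-0.003,0,0,0],[0.1,-0.004,0,0,0],[0.118,-0.005,0,0,0],[0.1235,-0.0054,0.01,0,0],[0.1235,-0.0054,0.02,0,0],[0.1235,-0.0054,0.03,0,0],[0.1235,-0.0054,0.04,0,0]]' 60
python3 -m jog '[[0,0,0,0,0],[0,0,0,0,0],[0,0,0,0,0]]' 60
python3 look.py w6; python3 held.py w6; python3 -c "
from h import *
go([.4742,.2073,.097],np.deg2rad(-2))"
```

```text
clock: 7.48
eef_pos: [0.4736, 0.0855, 0.1451]
ee_rot: [-2.258, -2.182, 0.003]
contact_force: [0.2, -0.5, -7.2]
gripper_width: 0.215
grip_force: 60.0
clock: 8.15
eef_pos: [0.473, 0.2059, 0.1045]
ee_rot: [-2.259, -2.182, 0.004]
contact_force: [0.2, -0.5, -6.4]
gripper_width: 0.213
grip_force: 60.0
clock: 8.4
eef_pos: [0.4743, 0.2067, 0.1065]
ee_rot: [-2.26, -2.182, 0.0]
contact_force: [0.1, 0.3, -6.3]
gripper_width: 0.211
grip_force: 60.0
plane z=a x+b y+c [ 0.0076 -0.0001  0.0268] circle ((0.0004732742963824421, -0.00030110657098703086), 0.10976745188236237) 80230
((322.426513671875, 255.71531677246094), (377.33740234375, 398.0782165527344), 90.23027038574219)
t 8.45 tcp [0.4745 0.2069 0.1069] toolx [0.035 0.999 0.   ] tooly [ 0.999 -0.035  0.001] q [ 0.41  0.34  1.97 -0.    0.83  0.44] F [ 0.  -0.4 -6.5]
shift [ 0.0017 -0.0007 -0.0931]
t 8.45 tcp [0.4745 0.2069 0.1069] toolx [0.035 0.999 0.   ] tooly [ 0.999 -0.035  0.001] q [ 0.41  0.34  1.97 -0.    0.83  0.44] F [ 0.  -0.4 -6.5]
shift [ 0.0004 -0.0003  0.0099]
turn -0.0
```

```bash
python3 -m jog '[[0.0005,0,0.003,0,0],[0.0005,0,0.006,0,0],[0.0005,0,0.009,0,0],[0.0005,0,0.011,0,0],[0.0005,0,0.0115,0,0],[0.0005,0,0.0115,0,0]]' 60
python3 -m jog '[[0,0,0.0005,0,0],[0,0,0.001,0,0],[0,0,0.0015,0,0],[0,0,0.0015,0,0]]' 60
python3 -m jog '[[0,0,0.0005,0,0],[0,0,0.001,0,0],[0,0,0.001,0,0]]' 60
```

```text
clock: 8.95
eef_pos: [0.4739, 0.2078, 0.0948]
ee_rot: [-2.259, -2.183, 0.001]
contact_force: [-0.6, 0.3, -5.6]
gripper_width: 0.213
grip_force: 60.0
clock: 9.28
eef_pos: [0.4741, 0.2079, 0.0936]
ee_rot: [-2.259, -2.183, -0.0]
contact_force: [-0.8, 0.5, -6.2]
gripper_width: 0.215
grip_force: 60.0
clock: 9.53
eef_pos: [0.4741, 0.2079, 0.0925]
ee_rot: [-2.259, -2.183, 0.0]
contact_force: [-0.4, -0.5, -6.7]
gripper_width: 0.214
grip_force: 60.0
```

```bash
python3 -m jog '[[0,0,0.0005,0,0],[0,0,0.001,0,0],[0,0,0.001,0,0]]' 60
python3 -m jog '[[0,0,0.0005,0,0],[0,0,0.001,0,0],[0,0,0.001,0,0]]' 60
```

```text
clock: 9.78
eef_pos: [0.474, 0.2079, 0.0915]
ee_rot: [-2.259, -2.183, 0.0]
contact_force: [0.3, -0.8, -6.2]
gripper_width: 0.216
grip_force: 60.0
clock: 10.03
eef_pos: [0.474, 0.2079, 0.0905]
ee_rot: [-2.259, -2.183, 0.0]
contact_force: [0.6, 0.4, -6.7]
gripper_width: 0.213
grip_force: 60.0
```

No load 2 mm past the expected contact height, so it looks to be entering the hole.

```bash
python3 -m jog '[[0,0,0.0005,0,0],[0,0,0.001,0,0],[0,0,0.0015,0,0],[0,0,0.002,0,0],[0,0,0.002,0,0]]' 60
python3 -m jog '[[0,0,0.0005,0,0],[0,0,0.001,0,0],[0,0,0.0015,0,0],[0,0,0.002,0,0],[0,0,0.002,0,0]]' 60
```

```text
clock: 10.45
eef_pos: [0.474, 0.2078, 0.0885]
ee_rot: [-2.259, -2.183, 0.0]
contact_force: [-0.3, -0.1, -5.5]
gripper_width: 0.215
grip_force: 60.0
clock: 10.87
eef_pos: [0.474, 0.2079, 0.0865]
ee_rot: [-2.259, -2.183, 0.0]
contact_force: [-0.3, -1.6, -6.5]
gripper_width: 0.213
grip_force: 60.0
```

```bash
python3 -m jog '[[0,0,0.0005,0,0],[0,0,0.001,0,0],[0,0,0.0015,0,0],[0,0,0.002,0,0],[0,0,0.002,0,0]]' 60
python3 -m jog '[[0,0,0.0005,0,0],[0,0,0.001,0,0],[0,0,0.0015,0,0],[0,0,0.002,0,0],[0,0,0.002,0,0]]' 60
```

```text
clock: 11.28
eef_pos: [0.4741, 0.2079, 0.0845]
ee_rot: [-2.259, -2.183, 0.0]
contact_force: [-0.4, -0.2, -6.7]
gripper_width: 0.214
grip_force: 60.0
clock: 11.7
eef_pos: [0.4741, 0.2079, 0.0825]
ee_rot: [-2.259, -2.183, 0.0]
contact_force: [0.0, -0.1, -6.3]
gripper_width: 0.214
grip_force: 60.0
```

```bash
python3 -m jog '[[0,0,0.0005,0,0],[0,0,0.001,0,0],[0,0,0.0015,0,0],[0,0,0.002,0,0],[0,0,0.0025,0,0],[0,0,0.0025,0,0]]' 60
python3 -m jog '[[0,0,0.0005,0,0],[0,0,0.0005,0,0]]' 60
python3 -m jog '[[0,0,0.0005,0,0],[0,0,0.0005,0,0]]' 60
```

```text
clock: 12.2
eef_pos: [0.474, 0.2078, 0.08]
ee_rot: [-2.259, -2.183, 0.0]
contact_force: [-0.2, 0.3, -6.4]
gripper_width: 0.214
grip_force: 60.0
clock: 12.37
eef_pos: [0.4741, 0.2079, 0.0795]
ee_rot: [-2.259, -2.183, 0.0]
contact_force: [0.0, -0.2, -6.2]
gripper_width: 0.214
grip_force: 60.0
clock: 12.53
eef_pos: [0.4741, 0.2079, 0.079]
ee_rot: [2.259, 2.183, -0.0]
contact_force: [-0.8, 0.6, -6.4]
gripper_width: 0.216
grip_force: 60.0
```

```bash
python3 -m jog '[[0,0,0.0004,0,0],[0,0,0.0004,0,0]]' 60
python3 -m jog '[[0,0,0.0004,0,0],[0,0,0.0004,0,0]]' 60
```

```text
clock: 12.7
eef_pos: [0.4741, 0.2079, 0.0786]
ee_rot: [-2.259, -2.183, 0.0]
contact_force: [0.9, -0.1, -5.6]
gripper_width: 0.215
grip_force: 60.0
clock: 12.87
eef_pos: [0.4741, 0.2079, 0.0786]
ee_rot: [-2.259, -2.183, -0.0]
contact_force: [-2.2, -0.9, -1.1]
gripper_width: 0.214
grip_force: 60.0
```

The load drops by 5 N at TCP z 0.0786, the expected home height, so the platter is seated. Open slowly, rise and check.

```bash
python3 -m jog '[[0,0,0,0,0.4],[0,0,0,0,0.6],[0,0,0,0,1],[0,0,0,0,1],[0,0,0,0,1],[0,0,0,0,1]]' 60
python3 -m jog '[[0,0,-0.01,0,1],[0,0,-0.03,0,1],[0,0,-0.07,0,1],[0,0,-0.11,0,1],[0,0,-0.15,0,1],[0,0,-0.19,0,1],[0,0,-0.20,0,1],[0,0,-0.20,0,1]]'
python3 look.py w7 png; cat > plat.py <<'E'
from h import *
import sys,pickle
st,s=pickle.load(open(sys.argv[1]+".pkl","rb")); W=world(s,st); hsv=cv2.cvtColor(s["pixels"],cv2.COLOR_RGB2HSV)
near=np.hypot(W[...,0]-.474,W[...,1]-.2086)
m=(near<.14)&(abs(W[...,2]-.052)<.008)&(hsv[...,1]>110); k,l,stt,_=cv2.connectedComponentsWithStats(m.astype(np.uint8)); P=W[l==1+stt[1:,4].argmax()]
print("top z",np.median(P[:,2]).round(4),"plane",np.linalg.lstsq(np.c_[P[:,:2]-[.474,.2086],np.ones(len(P))],P[:,2],rcond=None)[0].round(4),cv2.minEnclosingCircle(P[:,:2].astype(np.float32)))
g=(near<.06)&(W[...,2]>.095)&(W[...,2]<.115); print("grip",cv2.minAreaRect(W[g][:,:2].astype(np.float32)),np.median(W[g][:,2]))
j=(np.hypot(W[...,0]-.687,W[...,1]-.048)<.06)&(W[...,2]>.09)&(W[...,2]<.11); print("jar",j.sum(), cv2.minEnclosingCircle(W[j][:,:2].astype(np.float32)) if j.any() else '',np.median(W[j][:,2]) if j.any() else '')
go([.688,.048,.28])
E
python3 plat.py w7
```

```text
clock: 13.37
eef_pos: [0.4742, 0.2079, 0.0783]
ee_rot: [2.259, 2.183, 0.0]
contact_force: [0.3, 0.6, 0.6]
gripper_width: 0.63
grip_force: 0.0
clock: 14.03
eef_pos: [0.4758, 0.2087, 0.2826]
ee_rot: [2.257, 2.182, 0.011]
contact_force: [0.1, 0.0, 0.0]
gripper_width: 1.0
grip_force: 0.0
top z 0.0517 plane [-0.0004 -0.0023  0.0517] ((0.47358518838882446, 0.2073974758386612), 0.11006047576665878)
grip ((0.47336089611053467, 0.20789195597171783), (0.05999348312616348, 0.019230714067816734), 88.17383575439453) 0.1032241417053718
jar 168 ((0.6845856308937073, 0.06843213737010956), 0.010857757180929184) 0.09718107540492263
t 14.08 tcp [0.4746 0.2081 0.2799] toolx [0.034 0.999 0.001] tooly [ 0.999 -0.034  0.003] q [ 0.41  0.14  1.8  -0.    1.2   0.44] F [-0.5 -0.1 -2.2]
shift [-0.1528  0.2187  0.0003]
```

View pics/w7.png

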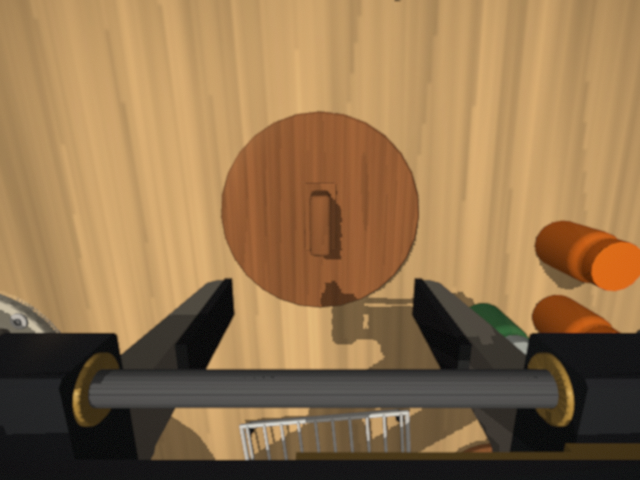

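Top view: the platter is home (disc at (320,208), top at 51.7 mm, level), with its grip at (320,222). The jar is partly hidden behind the finger near (500,320). Move over the jar and measure it together with its neighbours.

```bash
python3 -m jog '[[-0.022,0.033,0,0,1],[-0.044,0.065,0,0,1],[-0.066,0.098,0,0,1],[-0.088,0.13,0,0,1],[-0.11,0.16,0,0,1],[-0.13,0.19,0,0,1],[-0.152,0.215,0,0,1],[-0.152,0.215,0,0,1]]'
python3 look.py w8 png; cat > jars.py <<'E'
from h import *
import sys,pickle
for n in sys.argv[1:]:
    st,s=pickle.load(open(n+".pkl","rb")); W=world(s,st); hsv=cv2.cvtColor(s["pixels"],cv2.COLOR_RGB2HSV)
    m=(abs(W[...,2]-.098)<.006)&(np.hypot(W[...,0]-.70,W[...,1]-.06)<.2)
    k,l,stt,ce=cv2.connectedComponentsWithStats(m.astype(np.uint8))
    for i in range(1,k):
        if stt[i,4]>150:
            P=W[l==i]; c,r=cv2.minEnclosingCircle(P[:,:2].astype(np.float32)); print(n,ce[i].round(),"lid",np.round(c,4),round(r,4),"z",np.median(P[:,2]).round(4),"hsv",np.median(hsv[l==i],0))
go([.688,.048,.28])
E
python3 jars.py w8
```

```text
clock: 14.75
eef_pos: [0.6861, 0.0444, 0.2746]
ee_rot: [-2.262, -2.18, 0.005]
contact_force: [-1.4, -0.1, -0.0]
gripper_width: 0.998
grip_force: 0.0
w8 [418.  97.] lid [0.7722 0.1545] 0.0266 z 0.0974 hsv [ 13. 222. 223.]
w8 [423. 210.] lid [0.7801 0.0551] 0.0266 z 0.0976 hsv [ 13. 225. 226.]
w8 [321. 222.] lid [0.6838 0.0471] 0.0267 z 0.0977 hsv [ 33.  16. 171.]
t 14.8 tcp [0.6841 0.0464 0.2746] toolx [ 0.037  0.999 -0.001] tooly [ 0.999 -0.037 -0.004] q [ 0.07  0.41  1.44 -0.    1.29  0.1 ] F [ 1.   0.9 -0.6]
shift [ 0.0018  0.0038 -0.0054]
```

View pics/w8.png

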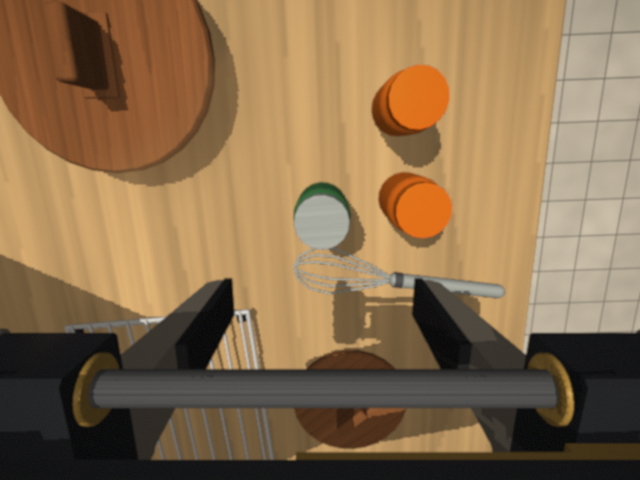

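The wrist view shows the green jar with its steel lid at (321,222), the orange jars at (418,97) and (423,210), and the whisk just below the jar. The lid is at (0.6838, 0.0471), 97.7 mm high, radius 26.7 mm, as described. I'll turn the tool 90° so the fingers close along world y. That keeps them clear of the orange jar, and later of the wooden grip when the jar goes down on its +x side.

```bash
python3 -m jog '[[0,0,0,-0.12,1],[0,0,0,-0.24,1],[0,0,0,-0.36,1],[0,0,0,-0.48,1],[0,0,0,-0.6,1],[0,0,0,-0.72,1],[0,0,0,-0.84,1],[0,0,0,-0.96,1]]'
python3 -m jog '[[0,0,0,-0.12,1],[0,0,0,-0.24,1],[0,0,0,-0.36,1],[0,0,0,-0.48,1],[0,0,0,-0.6,1],[0,0,0,-0.65,1],[0,0,0,-0.65,1],[0,0,0,-0.65,1]]'
python3 look.py w9; python3 jars.py w9; python3 -c "
from h import *
go([.6838,.0471,.047],np.pi/2)"
```

```text
clock: 15.47
eef_pos: [0.6819, 0.0497, 0.2763]
ee_rot: [-0.984, -2.98, 0.001]
contact_force: [0.9, 1.0, 0.2]
gripper_width: 1.001
grip_force: 0.0
clock: 16.13
eef_pos: [0.6825, 0.0494, 0.2769]
ee_rot: [0.006, -3.139, -0.0]
contact_force: [-0.4, 0.3, 0.2]
gripper_width: 1.0
grip_force: 0.0
w9 [321. 228.] lid [0.6845 0.0469] 0.0266 z 0.0976 hsv [ 33.  16. 177.]
w9 [409. 316.] lid [0.7752 0.1446] 0.0247 z 0.0973 hsv [ 13. 225. 228.]
w9 [329. 319.] lid [0.781  0.0547] 0.0268 z 0.0975 hsv [ 13. 224. 231.]
t 16.18 tcp [0.6828 0.0493 0.2772] toolx [-1.    -0.004  0.002] tooly [-0.004  1.     0.   ] q [ 0.07  0.41  1.44  0.    1.29 -1.5 ] F [0.5 0.4 0.4]
shift [-0.0052 -0.0013 -0.0028]
t 16.18 tcp [0.6828 0.0493 0.2772] toolx [-1.    -0.004  0.002] tooly [-0.004  1.     0.   ] q [ 0.07  0.41  1.44  0.    1.29 -1.5 ] F [0.5 0.4 0.4]
shift [-0.0014 -0.0022  0.2302]
turn 0.004
```

```bash
python3 -m jog '[[-0.0015,-0.0023,0.04,0,1],[-0.0015,-0.0023,0.08,0,1],[-0.0015,-0.0023,0.12,0,1],[-0.0015,-0.0023,0.15,0,1],[-0.0015,-0.0023,0.18,0,1],[-0.0015,-0.0023,0.21,0,1],[-0.0015,-0.0023,0.23,0,1],[-0.0015,-0.0023,0.23,0,1]]'
python3 -m jog '[[0,0,0,0,0.75],[0,0,0,0,0.7],[0,0,0,0,0.65],[0,0,0,0,0.5],[0,0,0,0,0.5],[0,0,0,0,0.5],[0,0,0,0,0.5]]' 30
```

```text
clock: 16.85
eef_pos: [0.6814, 0.0464, 0.0431]
ee_rot: [0.006, -3.133, 0.001]
contact_force: [-1.3, -0.5, -0.5]
gripper_width: 0.997
grip_force: 0.0
clock: 17.43
eef_pos: [0.6862, 0.0467, 0.0498]
ee_rot: [-0.008, 3.139, 0.001]
contact_force: [-1.0, 1.1, 6.1]
gripper_width: 0.645
grip_force: 30.0
```

Jar held: 59.3 mm opening, 30 N. Lift to about 0.17.

```bash
python3 -m jog '[[0,0,-0.01,0,0.5],[0,0,-0.03,0,0.5],[0,0,-0.06,0,0.5],[0,0,-0.09,0,0.5],[0,0,-0.12,0,0.5],[0,0,-0.12,0,0.5],[0,0,-0.12,0,0.5]]' 30
cat > hj.py <<'E'
from h import *
import sys,pickle
st,s=pickle.load(open(sys.argv[1]+".pkl","rb")); T=np.array(s["tool_from_camera"]); P=pts(s)@T[:3,:3].T+T[:3,3]
g=(np.hypot(P[...,0],P[...,1])<.05)&(P[...,2]<0)&(P[...,2]>-.075); hsv=cv2.cvtColor(s["pixels"],cv2.COLOR_RGB2HSV)
k,l,stt,ce=cv2.connectedComponentsWithStats(g.astype(np.uint8)); 
for i in range(1,k):
    if stt[i,4]>200:
        Q=P[l==i]; zt=np.percentile(Q[:,2],10); Q=Q[abs(Q[:,2]-zt)<.005]; print(ce[i].round(),cv2.minEnclosingCircle(Q[:,:2].astype(np.float32)),"lid z tool",np.median(Q[:,2]).round(4),"plane",np.linalg.lstsq(np.c_[Q[:,:2],np.ones(len(Q))],Q[:,2],rcond=None)[0].round(3))
go([.4735+.055,.2075,.17],np.pi/2)
E
python3 look.py w10 png; python3 hj.py w10
```

```text
clock: 18.02
eef_pos: [0.6862, 0.0463, 0.1702]
ee_rot: [-0.008, 3.138, 0.0]
contact_force: [0.1, -0.1, -4.3]
gripper_width: 0.645
grip_force: 30.0
[323. 321.] ((0.010049477219581604, -0.0007789712399244308), 0.0471271388232708) lid z tool -0.0476 plane [ 0.03   0.002 -0.048]
[207. 427.] ((-0.0034153535962104797, -0.03462819755077362), 0.009941342286765575) lid z tool -0.0723 plane [-0.085  0.563 -0.053]
[323. 415.] ((-0.015770547091960907, -0.0007317624986171722), 0.018432922661304474) lid z tool -0.0475 plane [-0.065  0.003 -0.049]
[438. 425.] ((-0.0029219691641628742, 0.03309262543916702), 0.009852870367467403) lid z tool -0.072 plane [-0.127 -0.021 -0.072]
t 18.07 tcp [0.6848 0.0462 0.1681] toolx [-1.    -0.005  0.   ] tooly [-0.005  1.    -0.   ] q [ 0.07  0.5   1.54 -0.    1.1  -1.51] F [ 0.4  0.1 -3.6]
shift [ 0.1555  0.1621 -0.0019]
turn 0.005
```

View pics/w10.png

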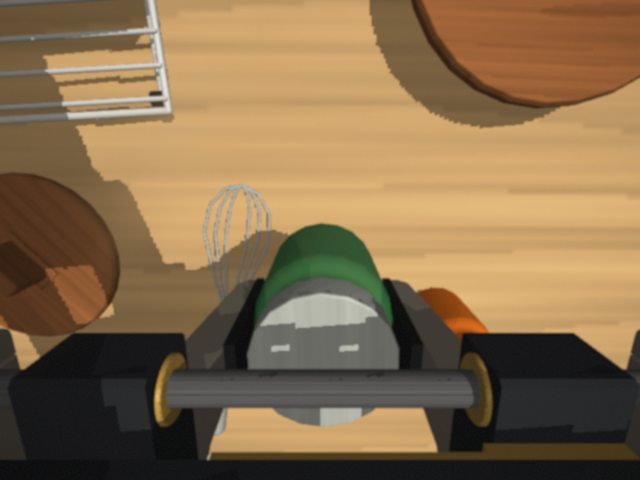

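The jar hangs upright between the fingers (lid at (323,350), level), its bottom 50 mm ahead of the TCP, so I expect touchdown at TCP z ≈ 0.102. Carry it to (0.5255, 0.2075).

```bash
python3 -m jog '[[0.012,0.012,-0.005,0,0.5],[0.033,0.034,-0.01,0,0.5],[0.056,0.057,-0.01,0,0.5],[0.08,0.081,-0.01,0,0.5],[0.104,0.105,-0.01,0,0.5],[0.128,0.129,-0.01,0,0.5],[0.148,0.150,-0.01,0,0.5],[0.1585,0.162,-0.01,0,0.5]]' 30
python3 -m jog '[[0,0,0,0,0.5],[0,0,0,0,0.5],[0,0,0,0,0.5]]' 30
python3 -c "
from h import *
go([.5255,.2075,.106],np.pi/2)"
```

```text
clock: 18.73
eef_pos: [0.5215, 0.2089, 0.1762]
ee_rot: [0.01, -3.137, 0.002]
contact_force: [-0.5, -0.4, -3.9]
gripper_width: 0.647
grip_force: 30.0
clock: 18.98
eef_pos: [0.5256, 0.2071, 0.1773]
ee_rot: [0.009, -3.14, 0.001]
contact_force: [0.9, -1.0, -2.9]
gripper_width: 0.648
grip_force: 30.0
t 18.98 tcp [0.5256 0.2071 0.1773] toolx [-1.    -0.006  0.001] tooly [-0.006  1.    -0.001] q [ 0.37  0.32  1.81 -0.    1.01 -1.2 ] F [ 0.9 -1.  -2.9]
shift [0.     0.0004 0.0713]
turn 0.006
```

```bash
python3 -m jog '[[0,0,0.015,0,0.5],[0,0,0.03,0,0.5],[0,0,0.045,0,0.5],[0,0,0.057,0,0.5],[0,0,0.065,0,0.5],[0,0,0.07,0,0.5],[0,0,0.07,0,0.5],[0,0,0.07,0,0.5]]' 30
python3 -m jog '[[0,0,0.0007,0,0.5],[0,0,0.0014,0,0.5],[0,0,0.002,0,0.5],[0,0,0.002,0,0.5]]' 30
python3 -m jog '[[0,0,0.0005,0,0.5],[0,0,0.001,0,0.5],[0,0,0.001,0,0.5]]' 30
```

```text
clock: 19.65
eef_pos: [0.5262, 0.2074, 0.1084]
ee_rot: [0.008, -3.142, 0.0]
contact_force: [0.0, 0.1, -3.1]
gripper_width: 0.645
grip_force: 30.0
clock: 19.98
eef_pos: [0.5261, 0.2077, 0.1066]
ee_rot: [-0.008, 3.141, 0.0]
contact_force: [0.9, -0.3, -3.5]
gripper_width: 0.65
grip_force: 30.0
clock: 20.23
eef_pos: [0.5259, 0.2075, 0.1053]
ee_rot: [0.008, -3.142, 0.0]
contact_force: [0.1, 0.1, -2.8]
gripper_width: 0.645
grip_force: 30.0
```

```bash
python3 -m jog '[[0,0,0.0005,0,0.5],[0,0,0.001,0,0.5],[0,0,0.0015,0,0.5],[0,0,0.002,0,0.5],[0,0,0.002,0,0.5]]' 30
python3 -m jog '[[0,0,0.0004,0,0.5],[0,0,0.0008,0,0.5],[0,0,0.0008,0,0.5]]' 30
python3 -m jog '[[0,0,0.0004,0,0.5],[0,0,0.0004,0,0.5]]' 30
```

```text
clock: 20.65
eef_pos: [0.5259, 0.2075, 0.1031]
ee_rot: [0.008, -3.141, 0.0]
contact_force: [0.1, 0.8, -2.9]
gripper_width: 0.643
grip_force: 30.0
clock: 20.9
eef_pos: [0.5259, 0.2075, 0.1024]
ee_rot: [0.008, -3.142, -0.0]
contact_force: [0.5, 0.1, -3.0]
gripper_width: 0.647
grip_force: 30.0
clock: 21.07
eef_pos: [0.526, 0.2075, 0.1021]
ee_rot: [0.008, -3.142, -0.0]
contact_force: [0.3, -0.6, -3.7]
gripper_width: 0.645
grip_force: 30.0
```

```bash
python3 -m jog '[[0,0,0.0004,0,0.5],[0,0,0.0004,0,0.5]]' 30
python3 -m jog '[[0,0,0.0004,0,0.5],[0,0,0.0004,0,0.5]]' 30
```

```text
clock: 21.23
eef_pos: [0.526, 0.2076, 0.1018]
ee_rot: [-0.008, 3.141, 0.0]
contact_force: [-0.8, -0.8, -0.9]
gripper_width: 0.648
grip_force: 30.0
clock: 21.4
eef_pos: [0.5262, 0.2076, 0.1016]
ee_rot: [-0.008, 3.141, 0.0]
contact_force: [-0.9, -1.6, 1.7]
gripper_width: 0.646
grip_force: 30.0
```

Touchdown at TCP z 0.1018 with about 4 to 5 N on the platter. Open, rise and check.

```bash
python3 -m jog '[[0,0,0,0,0.68],[0,0,0,0,0.72],[0,0,0,0,0.8],[0,0,0,0,0.9],[0,0,0,0,1],[0,0,0,0,1]]' 30
python3 -m jog '[[0,0,-0.01,0,1],[0,0,-0.03,0,1],[0,0,-0.06,0,1],[0,0,-0.1,0,1],[0,0,-0.14,0,1],[0,0,-0.17,0,1],[0,0,-0.18,0,1],[0,0,-0.18,0,1]]'
python3 -m jog '[[0,0,0,0,1],[0,0,0,0,1],[0,0,0,0,1]]'
cat > fin.py <<'E'
from h import *
import pickle
st=readout.state(); s=snapshot("wrist"); cv2.imwrite("pics/f_w.png",s["pixels"][...,::-1]); W=world(s,st); pickle.dump((st,s),open("wf.pkl","wb"))
near=np.hypot(W[...,0]-.474,W[...,1]-.2086); hsv=cv2.cvtColor(s["pixels"],cv2.COLOR_RGB2HSV)
P=W[(near<.12)&(abs(W[...,2]-.052)<.006)&(hsv[...,1]>110)]; print("platter",np.median(P[:,2]),np.linalg.lstsq(np.c_[P[:,:2]-[.474,.2086],np.ones(len(P))],P[:,2],rcond=None)[0].round(4),cv2.minEnclosingCircle(P[:,:2].astype(np.float32)))
P=W[(near<.1)&(abs(W[...,2]-.15)<.008)]; print("lid",np.median(P[:,2]),cv2.minEnclosingCircle(P[:,:2].astype(np.float32)),np.linalg.lstsq(np.c_[P[:,:2]-P[:,:2].mean(0),np.ones(len(P))],P[:,2],rcond=None)[0].round(4))
s=snapshot("scene"); cv2.imwrite("pics/f_s.png",s["pixels"][...,::-1])
print(readout.state()["clock"],readout.state()["contact_force"])
E
python3 fin.py
```

```text
clock: 21.9
eef_pos: [0.526, 0.2076, 0.1013]
ee_rot: [0.008, -3.142, -0.0]
contact_force: [0.2, -0.5, -0.2]
gripper_width: 0.984
grip_force: 0.0
clock: 22.57
eef_pos: [0.5274, 0.2081, 0.285]
ee_rot: [-0.008, 3.136, 0.003]
contact_force: [0.5, 0.2, -0.3]
gripper_width: 1.001
grip_force: 0.0
clock: 22.82
eef_pos: [0.525, 0.2071, 0.2792]
ee_rot: [0.008, -3.138, 0.002]
contact_force: [0.0, 0.2, -0.0]
gripper_width: 1.0
grip_force: 0.0
platter 0.05156111635067627 [-0.0011 -0.0016  0.0516] ((0.4744286835193634, 0.20746733248233795), 0.109927698969841)
lid 0.14935840254324143 ((0.524420976638794, 0.20626284182071686), 0.02661311998963356) [ 0.01   -0.0018  0.1493]
22.9167 [-0.11156798  0.5377782   0.31108734]
```

View pics/f_s.png

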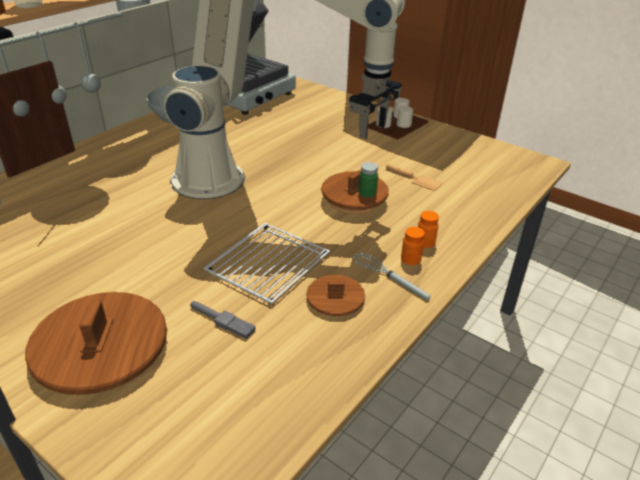

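The scene shows the platter home on its foot (355,190) with the green jar upright beside the grip (369,180). The rack, whisk, brush and spatula are where they were.

```bash
python3 -c "
from rig import hand_in
print(hand_in())"
```

```text
the job is handed in; nothing more can be done
None
```

The platter is home on its foot and level, the green jar stands upright on it beside the grip, the rack, whisk, brush and spatula look unmoved in the final picture, and I handed the job in at about 23 s; no verdict was shown.

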